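Stow a module in the push-latch drawer

TASK

Push the front of the small grey drawer in to spring it open, set the black finned power module down upright on the drawer's floor without a bang and let go, then push the drawer fully home so that the latch holds it shut. Feel for the latch and be gentle: never push on the drawer with more than 18 N, and leave the spool, the bottle and the screwdriver where they are.

Things in the scene. Friction and masses are not known exactly. Their poses are not given: they have to be found in the camera images.
- cabinet: Low grey sheet-steel drawer cabinet fixed to the bench, 160 wide (y) x 175 deep (x) x 58 mm high. Origin on the bench under the middle of its front edge; +x runs back into the cabinet, so the drawer opens towards its -x (roughly towards the robot). A metal spool stands on its top about 130 mm behind the front edge.
- front_face (a point): Centre of the outer face of the drawer's plain front panel (no handle), 45 mm above the bench; axes as the cabinet's: pushing in is along +x. Panel 160 wide, 12 thick, 4 to 60 mm above the bench, 2 mm higher than the cabinet, so a finger pointing down can push on it. Latched, its back stands about 20 mm in front of the cabinet.
- drawer (a joint): Drawer opening in m. Latched it rests at about 0.001; sprung open, at 0.060. A spring pushes out, 8 N latched falling to 2 N open; damping 20 N s/m. Push-push latch: each push to the stop, then backing off, switches latched to open or open to latched.
- drawer_floor (a point): Point on the drawer's flat floor, 12 mm above the bench, midway across, 39.5 mm behind the panel's back: the middle of the 79 mm long part that is uncovered when open. Axes as the cabinet's. The inside is 128 mm wide (y), from 39 mm before this point (-x, panel) to 85 mm behind it (+x, rear wall); side walls 22 mm high; things up to 40 mm high pass under the cabinet's top.
- module: Power module lying on the blue mat: black block with an aluminium finned heat sink on top, 46 long (x) x 30 wide (y) x 28 mm high, 90 g. Origin at the centre of its underside, z up. Grip it across the 30 mm width.
- mat: Flat blue repair mat, 200 (x) x 220 (y) x 4 mm, fixed on the bench; origin under its centre.
- screwdriver: Loose screwdriver with a black handle lying near the far edge of the mat, 150 mm long, leave alone.
- spool: Loose metal solder spool, 48 mm across, 31 mm high, standing on the cabinet's top; origin at the centre of its underside. Leave alone.
- flux: Loose small white bottle, 32 mm across, 85 mm high, standing on the bench beyond the cabinet and the mat. Leave alone.
- panel_top (a point): Middle of the front panel's top edge, 60 mm above the bench. The stop comes 7 to 18 mm inward of the latched rest, differing from start to start; the latch switches only in the last 1 mm before it: only feel finds it. The push is 7 to 10 N up to the stop, then climbs quickly; 12 N or more tells that it is reached. Let out after a relatching push, the panel returns to its latched rest.
Not all that is in view belongs to the job. There is more than one size of the module; the one meant has the size given above.

How it is judged:
On the way, in this order (a step that is already met when the one before it is completed fails the run):
1. the drawer has sprung open (value of joint drawer above 0.055 m), for 0.2 s.
2. the module stands on the floor of the open drawer, released (value of joint drawer above 0.045 m and z of module in the frame of drawer_floor between -0.004 and 0.004 m and x of module in the frame of drawer_floor between -0.034 and 0.08 m and y of module in the frame of drawer_floor between -0.064 and 0.064 m and angle between module's own z axis and vertical below 0.15 rad and contact force between the fingers and module below 0.05 N), for 0.2 s.
At the end, for the whole second after the job is handed in: The drawer stays latched by itself (opening under 8 mm, at rest) with the module inside it, standing upright (within 0.15 rad) on the drawer's floor, at rest (value of joint drawer between -0.004 and 0.008 m and velocity of joint drawer between -0.01 and 0.01 m/s and z of module in the frame of drawer_floor between -0.004 and 0.004 m and x of module in the frame of drawer_floor between -0.034 and 0.08 m and y of module in the frame of drawer_floor between -0.064 and 0.064 m and angle between module's own z axis and vertical below 0.15 rad and linear speed of module below 0.02 m/s); the robot touches nothing.
It fails at once if the robot pushes the drawer with more than 18 N (contact force between any of the arm, the fingers and drawer above 18 N).
It fails at once if the module is banged or pressed against the drawer with more than 40 N (contact force between module and drawer above 40 N).
It fails at once if the spool, the bottle or the screwdriver is moved more than 20 mm (distance of any of spool, flux, screwdriver from where it was at the start of the episode above 0.02 m).
It also fails if it takes over 72 s, if anything falls off the work surface, if the arm or the gripper's body presses on something with over 40 N, if the wrist force passes 120 N, or if a joint passes its speed limit or range.

ROBOT

A 6-joint arm with a two-finger parallel gripper is mounted at the origin on the work surface. World frame = base frame: x ahead of the robot, y to its left, z up, the work surface at z = 0. Lengths are in m, angles in rad, forces in N, time in s.
With the tool pointing down it reaches from about 0.3 to 0.85 m from the base axis. Payload 5.4 kg.
Tool frame: the origin (TCP) lies between the finger pads; the fingertips stand 25 mm ahead of it and the grasp point (between the pads) lies 6 mm ahead of it; z points along the fingers, y is the line along which they close (so a half turn about z gives the same grasp; the last joint's range is limited). The gripper opens to 85 mm and grips with 20 to 120 N. Pads are 22 mm wide; open, the fingers measure 114 mm over their backs; the gripper's body (76 mm by 85 mm) begins 54 mm behind the grasp point. The pads swing forward as they close: fully open they stand 13 mm farther back than shut.
Start: joints at [-1.33, 0.158, 1.597, -0, 1.386, -0.21], TCP at [0.25, -0.518, 0.256] pointing down, gripper open.
Joint ranges: [-2.91, 2.91], [-0.94, 2.29], [0.18, 2.7], [-1.29, 4.43], [0.17, 2.64], [-3, 3]. Speed limits (rad/s): [2.57, 2.57, 3.14, 3.14, 3.14, 3.14].

INTERFACE

Orientations are given as a 3x3 rotation matrix whose columns are the frame's x, y, z axes.
In Python, from rig import readout, cams, arm gives the robot as it stands.
- The arm moves only by the tool jog_arm, never from a script. Its argument "plan" is text: rows parted by semicolons, each of 5 numbers parted by spaces: the shift along the tool's x, y, z as a fraction of full scale, then the turn about the tool's z as a fraction of full scale, then the finger opening in mm, from 0 to 85.4. A call has 1 to 20 rows; each row is the pose to reach, as a shift and turn from the pose commanded when the call began, along the tool's axes at that moment, turning the shorter way round; what a row does not reach only later rows make up. Full scale, the value 1, is 400 mm for a shift and 360 degrees for a turn. A row lasts 1/8 s, in which the tool goes at most 62.5 mm and 10.7 degrees, less where a joint would pass 70% of its speed; a pose out of reach is approached as far as the arm can. A call with a number of a shift or a turn outside -1 to 1 is refused whole. A call with a gripper value outside its range is refused whole. The fingers move at their own pace and stop on an object; "squeeze" is the grip in N (left out, the last holds). Time passes only in rows, so rows that repeat a pose let the fingers close. It gives the time, the measured TCP pose, the force, the opening and the grip force at its end, in the units of the state.
- readout.read_state(): the state, without advancing time (a new reading comes with each control period).
- cams.camera(name): name is "scene" or "side" or "wrist"; returns a dict with "color" (400x640x3 uint8, red, green, blue), "K" (3x3 intrinsics, pixels), "R" (3x3) and "t" (3): a world point X has camera coordinates R X + t. Camera axes: x right, y down, z forward; pixel columns grow to the right and rows downward; lengths in m; the calibration is good to about 2 mm. A picture is of the moment at which its call begins. There is no depth.
- arm.hand_in(): hands the job in; it is judged then, once.
The state is a dict: "t": time; "joints": joint angles; "dq": joint speeds; "joint_efforts": joint torques, N m; "position": TCP position; "orientation": TCP orientation; "ft_force": force on the tool from outside, world axes, zero at the start; "wrist_torque": the same for the moment, N m; "width": finger opening in m; "grip_force": force on a finger pad.
Only numpy, scipy, OpenCV 4.12 (cv2) and the standard library are available. Lean on these libraries where they do the work, as an engineer would, in place of code of your own. Each camera call takes 0.05 s, during which the arm holds its last target. There are 200 camera calls.

## Working session

There is one attempt and no reset: what is moved stays moved. The work goes in short steps, Python scripts to look and compute and a tool call to move; the robot and the scene stay as the last step left them, time stands still between calls to the robot, and variables do not carry over. Pictures are saved under pics/ and viewed, at most 10 in all, crops included, and the job is handed in when it is done.

Besides the shell and the picture viewer there is one more tool, called after "Emit:" by a JSON object that holds its "fn" and its "kwargs", one argument or row to a line. jog_arm: Moves the arm, as the interface text tells. Shift numbers are shares of 400 mm and turn numbers shares of 360 degrees, none past 1 either way. Its arguments: {"type":"object","properties":{"plan":{"type":"string"},"squeeze":{"type":"number"}},"required":["plan"]}

```bash
mkdir -p pics; ls; python3 - <<'E'
from rig import readout,cams
import cv2,numpy as np,pickle
s=readout.read_state();print({k:np.round(v,3).tolist() for k,v in s.items()})
d={}
for n in("scene","side","wrist"):
    c=cams.camera(n);d[n]=c;cv2.imwrite(f"pics/{n}0.png",c["color"][...,::-1]);print(n,np.round(-c["R"].T@c["t"],3),np.round(c["R"],2).tolist(),c["K"][0,0])
pickle.dump(d,open("cam0.pkl","wb"))
E
```

```text
pics
{'t': 0.0, 'joints': [-1.33, 0.159, 1.598, -0.0, 1.386, -0.21], 'dq': [0.0, 0.0, 0.002, 0.0, -0.0, -0.001], 'joint_efforts': [-0.0, -39.6, -33.143, 0.0, 0.009, 0.0], 'position': [0.25, -0.517, 0.255], 'orientation': [[0.9, 0.436, -0.0], [0.436, -0.9, 0.002], [0.0, -0.002, -1.0]], 'ft_force': [0.024, -0.373, 0.035], 'wrist_torque': [0.026, 0.029, 0.021], 'grip_force': 0.0, 'width': 0.085}
scene [1.246 0.111 0.582] [[-0.16, 0.99, -0.01], [0.6, 0.09, -0.79], [-0.78, -0.13, -0.61]] 459.6646882134471
side [0.555 0.525 0.535] [[-1.0, -0.02, -0.02], [0.0, 0.66, -0.75], [0.03, -0.75, -0.66]] 382.14663711326955
wrist [ 0.316 -0.485  0.373] [[0.44, -0.9, -0.0], [-0.86, -0.42, 0.28], [-0.26, -0.12, -0.96]] 286.3857558455911
```

View pics/scene0.png

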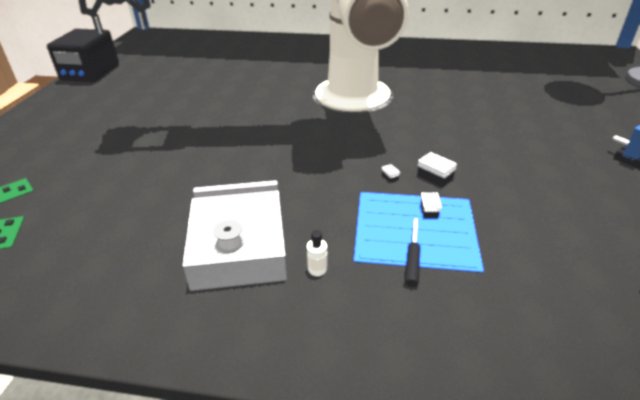

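View pics/side0.png

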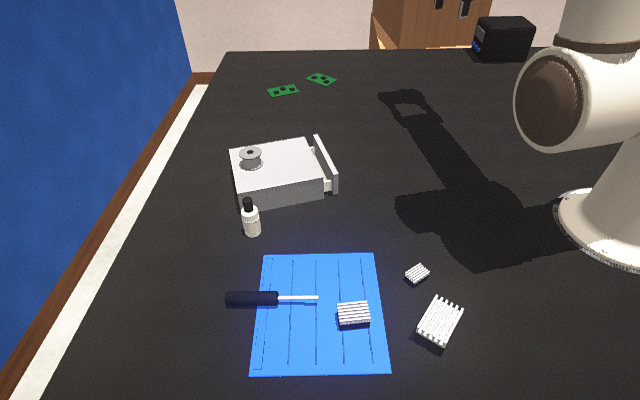

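Candidates for the module, as side-view pixels: small block (417,273), big block (440,320), block on the mat (354,313). In the scene view these are (390,172), (437,166) and (431,203). By the description I choose the one on the mat, and I'll check it in a close crop.

```bash
python3 - <<'E'
import pickle,cv2,numpy as np
d=pickle.load(open("cam0.pkl","rb"))
a=d["side"]["color"][...,::-1]; b=d["scene"]["color"][...,::-1]
f=lambda im,x,y,w,h,k:cv2.resize(im[y:y+h,x:x+w],(w*k,h*k),interpolation=cv2.INTER_CUBIC)
top=np.hstack([f(a,325,290,80,50,5),f(b,400,180,80,50,5)])
bot=np.hstack([f(a,225,125,133,90,3)[:, :400],f(b,180,170,133,90,3)[:, :400]])
bot=np.hstack([bot,np.zeros((bot.shape[0],800-bot.shape[1],3),np.uint8)]) if bot.shape[1]<800 else bot
cv2.imwrite("pics/crop1.png",np.vstack([top,bot]))
E
```

```text
(no output)
```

View pics/crop1.png

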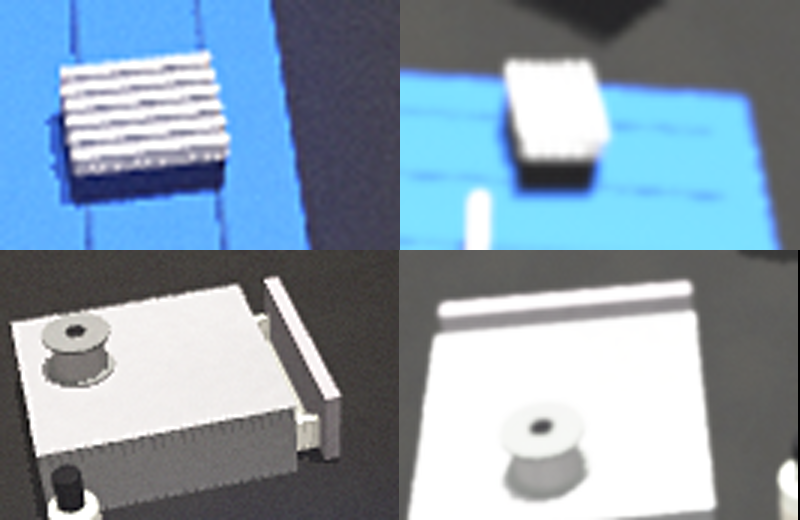

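The crop shows the mat block with light fins along its length, black underneath, top face corners near side pixels (337,303), (367,301), (371,321), (340,324). The panel's top strip runs in side from (313,218) offset-corrected ends to (338,257). I'll cast these to check the sizes.

```bash
cat > h.py <<'E'
import numpy as np,cv2
def cast(c,uv,z):
    uv=np.atleast_2d(np.asarray(uv,float));K=c["K"];r=np.c_[uv,np.ones(len(uv))]@np.linalg.inv(K).T@c["R"]
    o=-c["R"].T@c["t"];return o+r*((z-o[2])/r[:,2])[:,None]
def proj(c,X):
    p=(np.atleast_2d(X)@c["R"].T+c["t"])@c["K"].T;return p[:,:2]/p[:,2:]
E
python3 - <<'E'
import pickle;from h import *
d=pickle.load(open("cam0.pkl","rb"))
S,C=d["side"],d["scene"];np.set_printoptions(precision=4,suppress=True)
def show(n,P):
    P=P[:,:2];e=np.roll(P,-1,0)-P;print(n,P.tolist() if 0 else P.round(4).tolist(),"len",np.linalg.norm(e,axis=1),"ang",np.degrees(np.arctan2(e[:,1],e[:,0])),"mean",P.mean(0))
show("modS",cast(S,np.array([[62,67],[210,54],[228,153],[75,170]])/5+[325,290],.032))
show("modC",cast(C,np.array([[505,62],[588,62],[607,155],[521,157]])/5-[80,0]+[400,180],.032))
show("panS",cast(S,np.array([[263,280],[275,277],[340,396],[325,402]])/3-[0,83.33]+[225,125],.060))
show("panC",cast(C,np.array([[439,303],[690,282],[692,297],[441,318]])/3-[133,83.33]+[180,170],.060))
show("cabS",cast(S,np.array([[12,322],[240,287],[297,407],[38,456]])/3-[0,83.33]+[225,125],.058))
# masks
for n,c in(("S",S),("C",C)):
    hsv=cv2.cvtColor(c["color"],cv2.COLOR_RGB2HSV)
    m=((hsv[...,1]>120)&(hsv[...,0]>95)&(hsv[...,0]<125)&(hsv[...,2]>100)).astype(np.uint8)
    roi=np.zeros_like(m)
    if n=="S":roi[245:390,240:400]=1
    else:roi[180:280,345:490]=1
    k=max(cv2.findContours(m*roi,cv2.RETR_EXTERNAL,2)[0],key=cv2.contourArea)
    w=cast(c,k[:,0,:],.004)[:,:2].astype(np.float32);print("mat",cv2.minAreaRect(w))
E
```

```text
modS [[0.5434, 0.1941], [0.4982, 0.1894], [0.4956, 0.223], [0.5403, 0.2287]] len [0.0454 0.0337 0.0451 0.0347] ang [-174.0172   94.5036    7.2553  -84.8671] mean [0.5194 0.2088]
modC [[0.4956, 0.1876], [0.491, 0.22], [0.5491, 0.2246], [0.555, 0.1927]] len [0.0327 0.0583 0.0324 0.0595] ang [  98.1684    4.5036  -79.65   -175.1003] mean [0.5227 0.2062]
panS [[0.5928, -0.2398], [0.5836, -0.244], [0.5363, -0.092], [0.5465, -0.0855]] len [0.0101 0.1592 0.0121 0.1611] ang [-155.4772  107.2764   32.4724  -73.3084] mean [ 0.5648 -0.1653]
panC [[0.5805, -0.2485], [0.535, -0.0938], [0.5511, -0.0887], [0.5957, -0.2413]] len [0.1613 0.0169 0.1589 0.0168] ang [ 106.4009   17.6562  -73.6973 -154.3805] mean [ 0.5656 -0.1681]
cabS [[0.7789, -0.1876], [0.6104, -0.2332], [0.5654, -0.0828], [0.732, -0.0333]] len [0.1745 0.1571 0.1738 0.1613] ang [-164.8378  106.6785   16.5379  -73.084 ] mean [ 0.6717 -0.1342]
mat ((0.5723583102226257, 0.17994709312915802), (0.20033065974712372, 0.2215488702058792), 1.772591233253479)
mat ((0.5706323981285095, 0.1795584261417389), (0.20704180002212524, 0.22384142875671387), 1.7594683170318604)
```

Emit:
{"fn": "jog_arm", "kwargs": {
  "plan": "0.1 -0.047 0.03 0.003 40; 0.2 -0.095 0.06 0.006 10; 0.3 -0.143 0.09 0.01 0; 0.4 -0.19 0.12 0.013 0; 0.5 -0.238 0.15 0.016 0; 0.6 -0.286 0.18 0.019 0; 0.7 -0.333 0.2 0.022 0; 0.8 -0.381 0.22 0.024 0; 0.9 -0.429 0.24 0.0257 0; 0.978 -0.466 0.26 0.0257 0; 0.978 -0.466 0.32 0.0257 0; 0.978 -0.466 0.38 0.0257 0; 0.978 -0.466 0.44 0.0257 0; 0.978 -0.466 0.4875 0.0257 0; 0.978 -0.466 0.4875 0.0257 0; 0.978 -0.466 0.4875 0.0257 0"
}}

```text
t: 2.15
position: [0.522, -0.1797, 0.0621]
orientation: [[0.958, 0.285, 0.001], [0.285, -0.958, -0.001], [0.001, 0.001, -1.0]]
ft_force: [0.2, -0.4, 0.8]
width: 0.0005
grip_force: 0.0
```

```bash
python3 - <<'E'
from rig import readout,cams
import cv2,numpy as np
c=cams.camera("side");cv2.imwrite("pics/side1.png",cv2.resize(c["color"][100:260,200:400,::-1],(800,600)))
s=readout.read_state();print({k:np.round(v,4).tolist() for k,v in s.items()})
E
```

```text
{'t': 2.2, 'joints': [-0.5505, 0.3346, 1.8042, 0.0, 1.0007, 0.731], 'dq': [0.0014, -0.0058, -0.003, -0.0011, -0.0005, 0.001], 'joint_efforts': [0.0178, -39.9923, -26.7678, 0.0002, 0.0216, -0.0], 'position': [0.5222, -0.1799, 0.0625], 'orientation': [[0.9585, 0.2853, 0.0018], [0.2853, -0.9585, -0.0011], [0.0014, 0.0016, -1.0]], 'ft_force': [-0.8436, -0.7898, 0.7853], 'wrist_torque': [-0.0296, 0.0109, -0.0015], 'grip_force': 0.0, 'width': 0.0004}
```

View pics/side1.png

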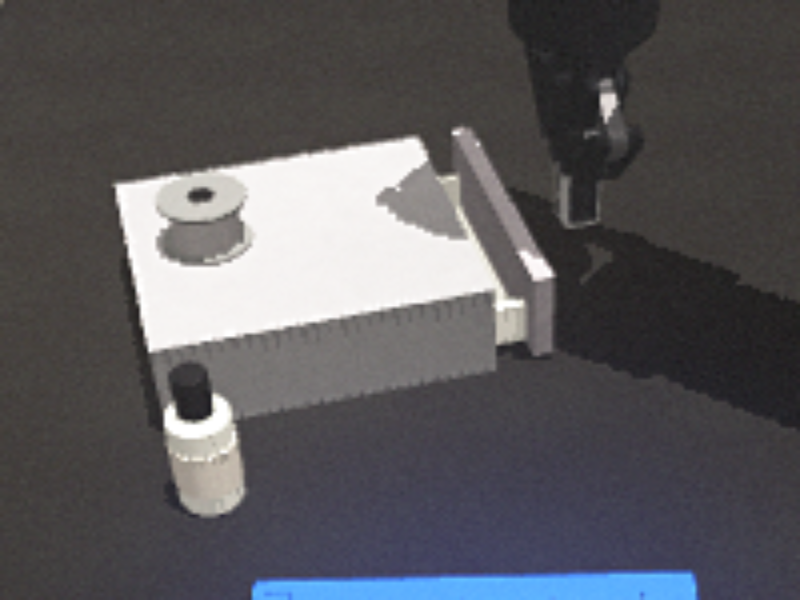

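The picture shows the closed fingertips at about (345,158) in full-frame side pixels, some 30 mm in front of the panel and midway along it. I'll close the gap slowly.

Emit:
{"fn": "jog_arm", "kwargs": {
  "plan": "0.015 0 0 0 0; 0.03 0 0 0 0; 0.04 0 0 0 0; 0.05 0 0 0 0; 0.053 0 0 0 0; 0.056 0 0 0 0; 0.058 0 0 0 0; 0.06 0 0 0 0; 0.06 0 0 0 0"
}}

```text
t: 3.32
position: [0.5444, -0.1725, 0.0613]
orientation: [[0.958, 0.285, -0.0], [0.285, -0.958, 0.0], [-0.0, -0.0, -1.0]]
ft_force: [1.6, -0.3, -0.5]
width: 0.0001
grip_force: 0.0
```

Emit:
{"fn": "jog_arm", "kwargs": {
  "plan": "0.0012 0 0 0 0; 0.0025 0 0 0 0; 0.0037 0 0 0 0; 0.005 0 0 0 0; 0.005 0 0 0 0"
}}

```text
t: 3.95
position: [0.5463, -0.1719, 0.0613]
orientation: [[0.958, 0.285, -0.0], [0.285, -0.958, 0.0], [-0.0, -0.0, -1.0]]
ft_force: [-0.5, 0.3, 0.7]
width: -0.0003
grip_force: 0.0
```

Emit:
{"fn": "jog_arm", "kwargs": {
  "plan": "0.0012 0 0 0 0; 0.0025 0 0 0 0; 0.0037 0 0 0 0; 0.005 0 0 0 0; 0.005 0 0 0 0"
}}

```text
t: 4.58
position: [0.5478, -0.1714, 0.0613]
orientation: [[0.958, 0.285, -0.001], [0.285, -0.958, -0.0], [-0.001, -0.0, -1.0]]
ft_force: [-3.4, -1.2, 2.2]
width: -0.0
grip_force: 2.0
```

Emit:
{"fn": "jog_arm", "kwargs": {
  "plan": "0.0012 0 0 0 0; 0.0025 0 0 0 0; 0.0037 0 0 0 0; 0.005 0 0 0 0; 0.005 0 0 0 0"
}}

```text
t: 5.2
position: [0.549, -0.1711, 0.0613]
orientation: [[0.958, 0.286, -0.003], [0.286, -0.958, -0.0], [-0.003, -0.001, -1.0]]
ft_force: [-7.8, -1.3, 5.7]
width: 0.0
grip_force: 4.1
```

Emit:
{"fn": "jog_arm", "kwargs": {
  "plan": "0.0006 0 -0.001 0 0; 0.0012 0 -0.0015 0 0; 0.0018 0 -0.002 0 0; 0.0025 0 -0.0025 0 0; 0.0025 0 -0.0025 0 0"
}}

```text
t: 5.82
position: [0.5493, -0.171, 0.0614]
orientation: [[0.958, 0.286, -0.004], [0.286, -0.958, -0.0], [-0.004, -0.001, -1.0]]
ft_force: [-7.0, -3.9, 1.3]
width: -0.0001
grip_force: 4.2
```

Emit:
{"fn": "jog_arm", "kwargs": {
  "plan": "0.0012 0 0 0 0; 0.0025 0 0 0 0; 0.0025 0 0 0 0"
}}

```text
t: 6.2
position: [0.5503, -0.1707, 0.0613]
orientation: [[0.958, 0.286, -0.004], [0.286, -0.958, -0.0], [-0.004, -0.001, -1.0]]
ft_force: [-7.2, -3.3, 0.4]
width: 0.0
grip_force: 4.2
```

```bash
cat > st.py <<'E'
from rig import readout
import numpy as np
s=readout.read_state();d=np.array([.958,.286]);p=s["position"];f=s["ft_force"]
print("t",s["t"],"along",round(1000*(d@(np.array(p[:2])-[.522,-.1797])),2),"z",round(p[2],4),"f",np.round(f,1),"axial",round(float(d@f[:2]),1),"norm",round(float(np.linalg.norm(f)),1))
E
python3 st.py
```

```text
t 6.2 along 29.67 z 0.0613 f [-7.2 -3.3  0.4] axial -7.8 norm 7.9
```

Emit:
{"fn": "jog_arm", "kwargs": {
  "plan": "0.0012 0 0 0 0; 0.0025 0 0 0 0; 0.0025 0 0 0 0"
}}

```text
t: 6.58
position: [0.5512, -0.1704, 0.0613]
orientation: [[0.958, 0.286, -0.004], [0.286, -0.958, -0.0], [-0.004, -0.001, -1.0]]
ft_force: [-6.8, -3.9, -0.3]
width: -0.0001
grip_force: 4.2
```

Emit:
{"fn": "jog_arm", "kwargs": {
  "plan": "0.0012 0 0 0 0; 0.0025 0 0 0 0; 0.0025 0 0 0 0"
}}

```text
t: 6.95
position: [0.5521, -0.1701, 0.0613]
orientation: [[0.958, 0.286, -0.004], [0.286, -0.958, -0.0], [-0.004, -0.001, -1.0]]
ft_force: [-6.9, -4.5, 0.9]
width: 0.0001
grip_force: 4.3
```

```bash
python3 st.py
```

```text
t 6.95 along 31.59 z 0.0613 f [-6.9 -4.5  0.9] axial -7.9 norm 8.3
```

Emit:
{"fn": "jog_arm", "kwargs": {
  "plan": "0.001 0 0 0 0; 0.002 0 0 0 0; 0.003 0 0 0 0; 0.003 0 0 0 0"
}}

```text
t: 7.45
position: [0.5532, -0.1698, 0.0613]
orientation: [[0.958, 0.286, -0.005], [0.286, -0.958, -0.0], [-0.004, -0.001, -1.0]]
ft_force: [-8.7, -3.8, 1.3]
width: 0.0003
grip_force: 4.4
```

Emit:
{"fn": "jog_arm", "kwargs": {
  "plan": "0.001 0 0 0 0; 0.002 0 0 0 0; 0.003 0 0 0 0; 0.003 0 0 0 0"
}}

```text
t: 7.95
position: [0.5544, -0.1695, 0.0613]
orientation: [[0.958, 0.286, -0.005], [0.286, -0.958, -0.0], [-0.004, -0.001, -1.0]]
ft_force: [-7.6, -4.6, 1.6]
width: -0.0003
grip_force: 4.4
```

Emit:
{"fn": "jog_arm", "kwargs": {
  "plan": "0.001 0 0 0 0; 0.002 0 0 0 0; 0.003 0 0 0 0; 0.003 0 0 0 0"
}}

```text
t: 8.45
position: [0.5555, -0.1691, 0.0613]
orientation: [[0.958, 0.286, -0.005], [0.286, -0.958, -0.0], [-0.004, -0.001, -1.0]]
ft_force: [-8.6, -3.6, 1.8]
width: -0.0002
grip_force: 4.5
```

Emit:
{"fn": "jog_arm", "kwargs": {
  "plan": "0.001 0 0 0 0; 0.002 0 0 0 0; 0.003 0 0 0 0; 0.003 0 0 0 0"
}}

```text
t: 8.95
position: [0.5566, -0.1688, 0.0614]
orientation: [[0.958, 0.286, -0.005], [0.286, -0.958, -0.0], [-0.005, -0.001, -1.0]]
ft_force: [-8.6, -4.9, 1.7]
width: -0.0001
grip_force: 4.5
```

Emit:
{"fn": "jog_arm", "kwargs": {
  "plan": "0.001 0 0 0 0; 0.002 0 0 0 0; 0.003 0 0 0 0; 0.003 0 0 0 0"
}}

```text
t: 9.45
position: [0.5577, -0.1684, 0.0613]
orientation: [[0.958, 0.286, -0.005], [0.286, -0.958, -0.0], [-0.005, -0.001, -1.0]]
ft_force: [-8.0, -4.6, 1.6]
width: 0.0002
grip_force: 4.6
```

Emit:
{"fn": "jog_arm", "kwargs": {
  "plan": "0.001 0 0 0 0; 0.002 0 0 0 0; 0.003 0 0 0 0; 0.003 0 0 0 0"
}}

```text
t: 9.95
position: [0.5589, -0.1681, 0.0614]
orientation: [[0.958, 0.286, -0.005], [0.286, -0.958, -0.0], [-0.005, -0.001, -1.0]]
ft_force: [-7.6, -4.5, 1.6]
width: 0.0002
grip_force: 4.6
```

Emit:
{"fn": "jog_arm", "kwargs": {
  "plan": "0.001 0 0 0 0; 0.002 0 0 0 0; 0.003 0 0 0 0; 0.003 0 0 0 0"
}}

```text
t: 10.45
position: [0.56, -0.1677, 0.0613]
orientation: [[0.958, 0.286, -0.005], [0.286, -0.958, -0.0], [-0.005, -0.001, -1.0]]
ft_force: [-8.4, -3.5, 2.0]
width: 0.0005
grip_force: 4.7
```

Emit:
{"fn": "jog_arm", "kwargs": {
  "plan": "0.001 0 0 0 0; 0.002 0 0 0 0; 0.003 0 0 0 0; 0.003 0 0 0 0"
}}

```text
t: 10.95
position: [0.5611, -0.1674, 0.0614]
orientation: [[0.958, 0.286, -0.005], [0.286, -0.958, -0.0], [-0.005, -0.001, -1.0]]
ft_force: [-8.8, -4.8, 1.7]
width: 0.0
grip_force: 4.8
```

Emit:
{"fn": "jog_arm", "kwargs": {
  "plan": "0.001 0 0 0 0; 0.002 0 0 0 0; 0.003 0 0 0 0; 0.003 0 0 0 0"
}}

```text
t: 11.45
position: [0.5622, -0.1671, 0.0613]
orientation: [[0.958, 0.286, -0.005], [0.286, -0.958, -0.0], [-0.005, -0.001, -1.0]]
ft_force: [-8.8, -4.3, 2.2]
width: 0.0001
grip_force: 4.8
```

Emit:
{"fn": "jog_arm", "kwargs": {
  "plan": "0.001 0 0 0 0; 0.002 0 0 0 0; 0.003 0 0 0 0; 0.003 0 0 0 0"
}}

```text
t: 11.95
position: [0.5634, -0.1667, 0.0613]
orientation: [[0.958, 0.286, -0.005], [0.286, -0.958, -0.0], [-0.005, -0.001, -1.0]]
ft_force: [-9.1, -4.9, 1.5]
width: -0.0001
grip_force: 4.9
```

Emit:
{"fn": "jog_arm", "kwargs": {
  "plan": "0.001 0 0 0 0; 0.002 0 0 0 0; 0.003 0 0 0 0; 0.003 0 0 0 0"
}}

```text
t: 12.45
position: [0.5641, -0.1666, 0.0613]
orientation: [[0.958, 0.286, -0.006], [0.286, -0.958, -0.0], [-0.006, -0.001, -1.0]]
ft_force: [-10.1, -4.4, 3.3]
width: 0.0003
grip_force: 5.9
```

Emit:
{"fn": "jog_arm", "kwargs": {
  "plan": "0.0007 0 0 0 0; 0.0015 0 0 0 0; 0.0015 0 0 0 0"
}}

```text
t: 12.82
position: [0.5642, -0.1665, 0.0614]
orientation: [[0.958, 0.286, -0.008], [0.286, -0.958, -0.001], [-0.007, -0.002, -1.0]]
ft_force: [-13.9, -5.5, 5.1]
width: -0.0001
grip_force: 7.1
```

Stop felt (about 15.8 N total, at TCP x = 0.564). Now backing off with the drawer.

Emit:
{"fn": "jog_arm", "kwargs": {
  "plan": "-0.005 0 0 0 0; -0.015 0 0 0 0; -0.03 0 0 0 0; -0.05 0 0 0 0; -0.07 0 0 0 0; -0.09 0 0 0 0; -0.11 0 0 0 0; -0.13 0 0 0 0; -0.15 0 0 0 0; -0.17 0 0 0 0; -0.19 0 0 0 0; -0.21 0 0 0 0; -0.23 0 0 0 0; -0.25 0 0 0 0; -0.25 0 -0.08 0 0; -0.25 0 -0.16 0 30; -0.25 0 -0.24 0 60; -0.25 0 -0.3 0 60; -0.25 0 -0.3 0 60"
}}

```text
t: 15.2
position: [0.4725, -0.1952, 0.1843]
orientation: [[0.958, 0.285, 0.004], [0.285, -0.958, -0.003], [0.003, 0.004, -1.0]]
ft_force: [-0.5, -0.0, -0.4]
width: 0.0599
grip_force: 0.0
```

```bash
python3 - <<'E'
from rig import readout,cams
import cv2,numpy as np,pickle
d={n:cams.camera(n) for n in("side","scene")};pickle.dump(d,open("cam1.pkl","wb"))
f=lambda im,x,y,w,h,k:cv2.resize(im[y:y+h,x:x+w,::-1],(w*k,h*k),interpolation=cv2.INTER_CUBIC)
cv2.imwrite("pics/open1.png",np.hstack([f(d["side"]["color"],225,120,140,140,3)[:,:400],f(d["scene"]["color"],175,140,133,140,3)]))
E
python3 st.py
```

```text
t 15.3 along -53.03 z 0.1815 f [ 0.   0.7 -0.3] axial 0.2 norm 0.7
```

View pics/open1.png

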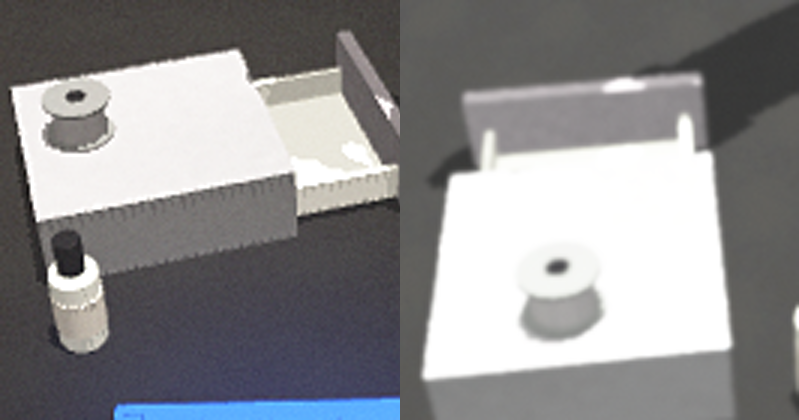

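The drawer stands open: floor and both side walls are visible, panel at the right in the side view and on top in the scene view, spool and bottle unmoved. Next I go over the module.

Emit:
{"fn": "jog_arm", "kwargs": {
  "plan": "0.034 -0.078 0 0.003 60; 0.067 -0.155 0 0.006 60; 0.1 -0.233 0 0.009 60; 0.135 -0.31 0 0.012 60; 0.168 -0.388 0 0.015 60; 0.2 -0.465 0.02 0.018 60; 0.236 -0.543 0.04 0.021 60; 0.27 -0.62 0.06 0.024 60; 0.303 -0.698 0.08 0.027 60; 0.337 -0.775 0.1 0.031 60; 0.37 -0.853 0.12 0.031 60; 0.404 -0.93 0.15 0.031 60; 0.404 -0.93 0.15 0.031 60; 0.404 -0.93 0.15 0.031 60; 0.404 -0.93 0.15 0.031 60"
}}

```text
t: 17.18
position: [0.5202, 0.2075, 0.1223]
orientation: [[0.996, 0.093, -0.0], [0.093, -0.996, -0.0], [-0.0, 0.0, -1.0]]
ft_force: [0.1, -0.3, -0.2]
width: 0.0597
grip_force: 0.0
```

```bash
python3 - <<'E'
from rig import readout,cams
from h import *
c=cams.camera("wrist");s=readout.read_state()
print(np.round(s["position"],4),np.round(s["orientation"],3).tolist())
im=c["color"].copy()
p=np.array(s["position"])
for q,col in(([.520,.208,.032],(255,0,0)),([p[0],p[1],.032],(0,255,0))):
    u=proj(c,q)[0];print(u);cv2.drawMarker(im,tuple(int(v) for v in u),col,0,14)
cv2.imwrite("pics/wrist1.png",im[...,::-1])
import pickle;pickle.dump((c,s),open("w1.pkl","wb"))
E
```

```text
[0.5203 0.2075 0.1225] [[0.996, 0.093, 0.0], [0.093, -0.996, -0.0], [0.0, 0.0, -1.0]]
[324.42645584 216.31445806]
[325.07774465 216.02599816]
```

View pics/wrist1.png

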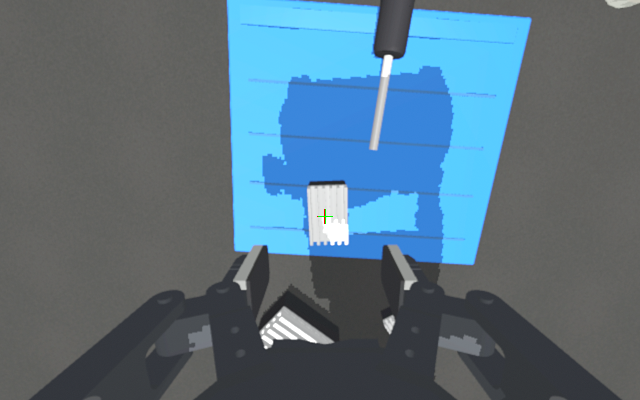

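```bash
python3 - <<'E'
from h import *;import pickle
c,s=pickle.load(open("w1.pkl","rb"))
P=cast(c,[[308,186],[347,184],[349,244],[310,245]],.032);e=np.roll(P,-1,0)-P
print(P.round(4),P.mean(0).round(4),np.linalg.norm(e,axis=1).round(4),np.degrees(np.arctan2(e[:,1],e[:,0])).round(1))
E
```

```text
[[0.5426 0.2224 0.032 ]
 [0.5468 0.1936 0.032 ]
 [0.4987 0.1865 0.032 ]
 [0.495  0.2172 0.032 ]] [0.5208 0.2049 0.032 ] [0.029  0.0486 0.0309 0.0479] [ -81.7 -171.6   96.9    6.2]
```

The wrist view shows the module's top face centred at (328,215), sized 30 x 48 mm, with the fingers clear on both sides. I shift 1.5 mm, turn 1 degree, go down and grip.

Emit:
{"fn": "jog_arm", "kwargs": {
  "plan": "0 0.004 0.03 -0.003 55; 0 0.004 0.08 -0.003 55; 0 0.004 0.13 -0.003 55; 0 0.004 0.17 -0.003 55; 0 0.004 0.2 -0.003 55; 0 0.004 0.215 -0.003 55; 0 0.004 0.226 -0.003 55; 0 0.004 0.226 -0.003 55; 0 0.004 0.226 -0.003 45; 0 0.004 0.226 -0.003 35; 0 0.004 0.226 -0.003 20; 0 0.004 0.226 -0.003 20; 0 0.004 0.226 -0.003 20; 0 0.004 0.226 -0.003 20; 0 0.004 0.226 -0.003 20",
  "squeeze": 40
}}

```text
t: 19.1
position: [0.5208, 0.2069, 0.0325]
orientation: [[0.994, 0.113, 0.001], [0.113, -0.994, 0.0], [0.001, -0.0, -1.0]]
ft_force: [0.2, -0.9, 7.1]
width: 0.0294
grip_force: 41.1
```

```bash
python3 st.py; python3 -c "
from rig import readout;s=readout.read_state();print(s['position'],s['width'],s['grip_force'])"
```

```text
t 19.1 along 109.42 z 0.0325 f [ 0.2 -0.9  7.1] axial -0.1 norm 7.1
[0.5207999  0.20692172 0.03245055] 0.029408568282919365 41.10208868980408
```

Emit:
{"fn": "jog_arm", "kwargs": {
  "plan": "0 0 -0.03 0 20; 0 0 -0.08 0 20; 0 0 -0.14 0 20; 0 0 -0.2 0 20; 0 0 -0.25 0 20; 0 0 -0.28 0 20; -0.003 0.09 -0.28 -0.003 20; -0.006 0.18 -0.28 -0.006 20; -0.009 0.27 -0.28 -0.009 20; -0.012 0.36 -0.28 -0.012 20; -0.016 0.46 -0.28 -0.015 20; -0.019 0.56 -0.28 -0.018 20; -0.022 0.66 -0.28 -0.021 20; -0.025 0.76 -0.28 -0.024 20; -0.028 0.84 -0.28 -0.028 20; -0.031 0.91 -0.28 -0.028 20; -0.032 0.947 -0.28 -0.028 20; -0.032 0.947 -0.28 -0.028 20; -0.032 0.947 -0.28 -0.028 20; -0.032 0.947 -0.28 -0.028 20"
}}

```text
t: 21.6
position: [0.5503, -0.1699, 0.1438]
orientation: [[0.958, 0.286, -0.0], [0.286, -0.958, 0.0], [-0.0, -0.001, -1.0]]
ft_force: [0.0, -0.4, -1.2]
width: 0.0292
grip_force: 40.4
```

```bash
python3 - <<'E'
from rig import readout,cams
from h import *
s=readout.read_state();print(np.round(s["position"],4),np.round(s["orientation"],3).tolist(),s["width"],s["grip_force"],np.round(s["ft_force"],1))
o=[]
F=np.array([.5524,-.1705]);d=np.array([.958,.286]);n=np.array([-.286,.958])
for nm in("wrist","side"):
    c=cams.camera(nm);im=c["color"].copy()
    for a,b,z in((0,0,.012),(-39,-64,.034),(-39,64,.034),(39.5,-64,.034),(39.5,64,.034),(-39.5,-80,.06),(-39.5,80,.06)):
        u=proj(c,np.r_[F+d*a/1000+n*b/1000,z])[0]
        if abs(u).max()<2000:cv2.drawMarker(im,tuple(int(v) for v in u),(255,0,0),0,8)
    o.append(im)
cv2.imwrite("pics/pre.png",np.vstack([cv2.resize(o[0],(480,300)),cv2.resize(o[1][100:250,210:450],(480,300))])[...,::-1])
E
```

```text
[ 0.5503 -0.1699  0.1438] [[0.958, 0.286, -0.0], [0.286, -0.958, 0.0], [-0.0, -0.001, -1.0]] 0.029248249927795802 40.424668192863464 [ 0.  -0.4 -1.2]
```

View pics/pre.png

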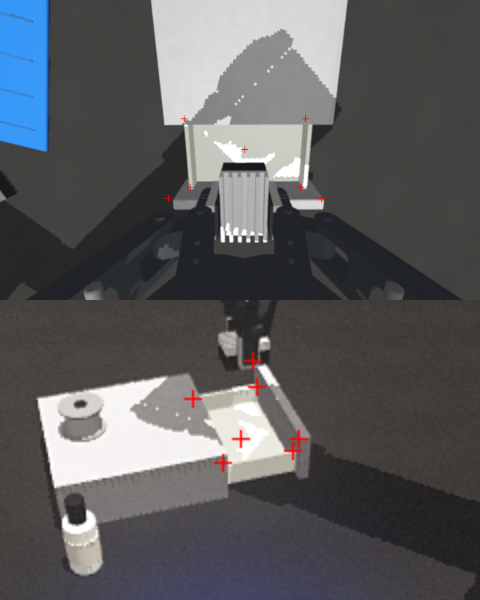

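The module hangs straight in the fingers, and the predicted wall and panel corners lie on the pictured ones, so the drawer position is good. Going down.

Emit:
{"fn": "jog_arm", "kwargs": {
  "plan": "0 0 0.03 0 20; 0 0 0.07 0 20; 0 0 0.11 0 20; 0 0 0.15 0 20; 0 0 0.18 0 20; 0 0 0.205 0 20; 0 0 0.225 0 20; 0 0 0.235 0 20; 0 0 0.242 0 20; 0 0 0.247 0 20; 0 0 0.247 0 20; 0 0 0.247 0 20"
}}

```text
t: 23.2
position: [0.5506, -0.1711, 0.0453]
orientation: [[0.958, 0.285, 0.0], [0.285, -0.958, -0.0], [0.0, 0.0, -1.0]]
ft_force: [-0.2, 0.4, -0.4]
width: 0.0295
grip_force: 40.4
```

Emit:
{"fn": "jog_arm", "kwargs": {
  "plan": "0 0 0.0025 0 20; 0 0 0.005 0 20; 0 0 0.0075 0 20; 0 0 0.0075 0 20; 0 0 0.0075 0 20"
}}

```text
t: 23.82
position: [0.5504, -0.171, 0.0421]
orientation: [[0.958, 0.285, -0.0], [0.285, -0.958, -0.0], [-0.0, 0.0, -1.0]]
ft_force: [0.8, 0.7, -1.6]
width: 0.0292
grip_force: 40.4
```

Emit:
{"fn": "jog_arm", "kwargs": {
  "plan": "0 0 0.0012 0 20; 0 0 0.0025 0 20; 0 0 0.0025 0 20"
}}

```text
t: 24.2
position: [0.5504, -0.171, 0.0411]
orientation: [[0.958, 0.285, -0.0], [0.285, -0.958, 0.0], [-0.0, -0.0, -1.0]]
ft_force: [-0.2, -0.8, -0.8]
width: 0.029
grip_force: 40.4
```

Emit:
{"fn": "jog_arm", "kwargs": {
  "plan": "0 0 0.001 0 20; 0 0 0.002 0 20; 0 0 0.002 0 20"
}}

```text
t: 24.58
position: [0.5504, -0.171, 0.0404]
orientation: [[0.958, 0.285, -0.0], [0.285, -0.958, 0.0], [-0.0, -0.0, -1.0]]
ft_force: [-0.7, 0.5, 1.2]
width: 0.0294
grip_force: 40.7
```

The floor is felt just where predicted. Release, then lift after a pause.

Emit:
{"fn": "jog_arm", "kwargs": {
  "plan": "0 0 0 0 32; 0 0 0 0 36; 0 0 0 0 40; 0 0 0 0 46; 0 0 0 0 50; 0 0 0 0 50; 0 0 0 0 50; 0 0 0 0 50; 0 0 -0.03 0 50; 0 0 -0.08 0 50; 0 0 -0.14 0 50; 0 0 -0.2 0 50; 0 0 -0.25 0 50; 0 0 -0.25 0 50; 0 0 -0.25 0 50"
}}

```text
t: 26.45
position: [0.5502, -0.1708, 0.1403]
orientation: [[0.958, 0.285, -0.0], [0.285, -0.958, 0.0], [-0.0, -0.0, -1.0]]
ft_force: [0.7, 0.3, -0.0]
width: 0.05
grip_force: 0.0
```

```bash
python3 - <<'E'
from rig import readout,cams
from h import *
s=readout.read_state();print(np.round(s["position"],4),s["width"],s["grip_force"],np.round(s["ft_force"],1))
a=cams.camera("wrist")["color"];b=cams.camera("side")["color"]
cv2.imwrite("pics/placed.png",np.vstack([cv2.resize(a,(480,300)),cv2.resize(b[100:250,210:450],(480,300))])[...,::-1])
E
```

```text
[ 0.5502 -0.1708  0.1403] 0.04996094941421617 0.0 [ 0.7  0.3 -0. ]
```

View pics/placed.png

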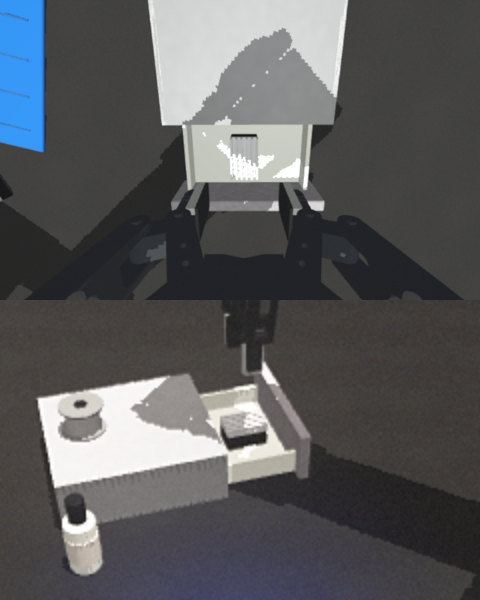

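The module stands upright in the middle of the uncovered floor and is released; nothing else has moved. Now round to the front and down.

Emit:
{"fn": "jog_arm", "kwargs": {
  "plan": "-0.03 0 0 0 40; -0.07 0 0 0 20; -0.11 0 0 0 0; -0.15 0 0 0 0; -0.18 0 0 0 0; -0.2 0 0 0 0; -0.212 0 0 0 0; -0.212 0 0.04 0 0; -0.212 0 0.08 0 0; -0.212 0 0.12 0 0; -0.212 0 0.155 0 0; -0.212 0 0.18 0 0; -0.212 0 0.196 0 0; -0.212 0 0.196 0 0; -0.212 0 0.196 0 0; -0.212 0 0.196 0 0"
}}

```text
t: 28.55
position: [0.4695, -0.1955, 0.0625]
orientation: [[0.958, 0.285, 0.001], [0.285, -0.958, -0.001], [0.001, 0.001, -1.0]]
ft_force: [0.4, 0.9, -0.3]
width: 0.0002
grip_force: 0.0
```

```bash
python3 st.py
```

```text
t 28.55 along -54.78 z 0.0625 f [ 0.4  0.9 -0.3] axial 0.6 norm 1.0
```

Emit:
{"fn": "jog_arm", "kwargs": {
  "plan": "0.01 0 0 0 0; 0.02 0 0 0 0; 0.03 0 0 0 0; 0.037 0 0 0 0; 0.042 0 0 0 0; 0.046 0 0 0 0; 0.05 0 0 0 0; 0.054 0 0 0 0; 0.058 0 -0.001 0 0; 0.062 0 -0.001 0 0; 0.067 0 -0.0015 0 0; 0.072 0 -0.002 0 0; 0.077 0 -0.0025 0 0; 0.083 0 -0.0025 0 0; 0.089 0 -0.0025 0 0; 0.095 0 -0.0025 0 0; 0.101 0 -0.0025 0 0; 0.107 0 -0.0025 0 0; 0.113 0 -0.0025 0 0; 0.119 0 -0.0025 0 0"
}}

```text
t: 31.05
position: [0.5145, -0.1813, 0.0626]
orientation: [[0.958, 0.285, -0.001], [0.285, -0.958, 0.001], [-0.001, -0.001, -1.0]]
ft_force: [-5.4, -1.8, -3.7]
width: 0.0001
grip_force: 2.6
```

```bash
python3 st.py
```

```text
t 31.05 along -7.62 z 0.0626 f [-5.4 -1.8 -3.7] axial -5.7 norm 6.8
```

Emit:
{"fn": "jog_arm", "kwargs": {
  "plan": "0.006 0 0.001 0 0; 0.012 0 0.0015 0 0; 0.018 0 0.0015 0 0; 0.024 0 0.0015 0 0; 0.03 0 0.0015 0 0; 0.036 0 0.0015 0 0; 0.042 0 0.0015 0 0; 0.048 0 0.0015 0 0; 0.054 0 0.0015 0 0; 0.06 0 0.0015 0 0; 0.066 0 0.0015 0 0; 0.072 0 0.0015 0 0; 0.078 0 0.0015 0 0; 0.084 0 0.0015 0 0; 0.09 0 0.0015 0 0; 0.095 0 0.0015 0 0; 0.1 0 0.0015 0 0; 0.104 0 0.0015 0 0; 0.104 0 0.0015 0 0; 0.104 0 0.0015 0 0"
}}

```text
t: 33.55
position: [0.5541, -0.1695, 0.0626]
orientation: [[0.958, 0.286, -0.002], [0.286, -0.958, 0.001], [-0.002, -0.001, -1.0]]
ft_force: [-8.5, -0.4, 2.1]
width: 0.0002
grip_force: 4.1
```

```bash
python3 st.py
```

```text
t 33.55 along 33.64 z 0.0626 f [-8.5 -0.4  2.1] axial -8.3 norm 8.8
```

Emit:
{"fn": "jog_arm", "kwargs": {
  "plan": "0.0025 0 0 0 0; 0.005 0 0 0 0; 0.0075 0 0 0 0; 0.01 0 0 0 0; 0.0125 0 0 0 0; 0.015 0 0 0 0; 0.0175 0 0 0 0; 0.02 0 0 0 0; 0.0215 0 0 0 0; 0.0215 0 0 0 0"
}}

```text
t: 34.8
position: [0.562, -0.1671, 0.0626]
orientation: [[0.958, 0.286, -0.003], [0.286, -0.958, 0.001], [-0.003, -0.001, -1.0]]
ft_force: [-9.7, -0.6, 3.0]
width: -0.0001
grip_force: 4.8
```

```bash
python3 st.py
```

```text
t 34.8 along 41.92 z 0.0626 f [-9.7 -0.6  3. ] axial -9.4 norm 10.2
```

Stop expected about 2 mm further on. I go on in 1 mm and then finer steps, lifting slightly to relieve the vertical force.

Emit:
{"fn": "jog_arm", "kwargs": {
  "plan": "0.001 0 -0.0005 0 0; 0.002 0 -0.001 0 0; 0.003 0 -0.0012 0 0; 0.003 0 -0.0012 0 0"
}}

```text
t: 35.3
position: [0.5628, -0.1669, 0.0626]
orientation: [[0.958, 0.286, -0.004], [0.286, -0.958, 0.001], [-0.003, -0.002, -1.0]]
ft_force: [-9.0, -3.4, 0.5]
width: -0.0
grip_force: 4.9
```

Emit:
{"fn": "jog_arm", "kwargs": {
  "plan": "0.0007 0 0 0 0; 0.0015 0 0 0 0; 0.0015 0 0 0 0"
}}

```text
t: 35.67
position: [0.5634, -0.1666, 0.0626]
orientation: [[0.958, 0.286, -0.004], [0.286, -0.958, 0.001], [-0.003, -0.002, -1.0]]
ft_force: [-9.1, -2.3, 1.0]
width: -0.0004
grip_force: 4.9
```

```bash
python3 st.py
```

```text
t 35.675 along 43.35 z 0.0626 f [-9.1 -2.3  1. ] axial -9.4 norm 9.4
```

Emit:
{"fn": "jog_arm", "kwargs": {
  "plan": "0.0007 0 0 0 0; 0.0015 0 0 0 0; 0.002 0 0 0 0; 0.002 0 0 0 0"
}}

```text
t: 36.17
position: [0.564, -0.1665, 0.0626]
orientation: [[0.958, 0.286, -0.004], [0.286, -0.958, 0.001], [-0.004, -0.002, -1.0]]
ft_force: [-11.0, -2.5, 1.3]
width: 0.0001
grip_force: 5.3
```

Emit:
{"fn": "jog_arm", "kwargs": {
  "plan": "0.0007 0 0 0 0; 0.0015 0 0 0 0; 0.0015 0 0 0 0"
}}

```text
t: 36.55
position: [0.5641, -0.1664, 0.0626]
orientation: [[0.958, 0.286, -0.005], [0.286, -0.958, 0.0], [-0.005, -0.002, -1.0]]
ft_force: [-12.5, -2.9, 2.2]
width: -0.0003
grip_force: 6.4
```

Emit:
{"fn": "jog_arm", "kwargs": {
  "plan": "0.0005 0 0 0 0; 0.001 0 0 0 0; 0.001 0 0 0 0"
}}

```text
t: 36.92
position: [0.5641, -0.1664, 0.0626]
orientation: [[0.958, 0.286, -0.006], [0.286, -0.958, 0.0], [-0.006, -0.002, -1.0]]
ft_force: [-14.7, -2.9, 4.0]
width: 0.0001
grip_force: 7.2
```

Stop reached: force climbs and the position no longer changes. Backing off slowly past the latched rest (along ≈ 26 mm).

Emit:
{"fn": "jog_arm", "kwargs": {
  "plan": "-0.003 0 0 0 0; -0.007 0 0 0 0; -0.011 0 0 0 0; -0.015 0 0 0 0; -0.019 0 0 0 0; -0.023 0 0 0 0; -0.027 0 0 0 0; -0.031 0 0 0 0; -0.035 0 0 0 0; -0.039 0 0 0 0; -0.043 0 0 0 0; -0.047 0 0 0 0; -0.051 0 0 0 0; -0.056 0 0 0 0; -0.062 0 0 0 0; -0.068 0 0 0 0; -0.07 0 0 0 0; -0.07 0 0 0 0"
}}

```text
t: 39.17
position: [0.5395, -0.1743, 0.0628]
orientation: [[0.958, 0.285, 0.0], [0.285, -0.958, -0.0], [0.0, 0.0, -1.0]]
ft_force: [-0.3, -0.0, -0.6]
width: -0.0002
grip_force: 0.0
```

```bash
python3 st.py
```

```text
t 39.175 along 18.33 z 0.0628 f [-0.3 -0.  -0.6] axial -0.3 norm 0.7
```

The fingers are free, so the latch seems to hold. Backing clear and looking.

Emit:
{"fn": "jog_arm", "kwargs": {
  "plan": "-0.03 0 0 0 0; -0.06 0 0 0 0; -0.1 0 0 0 0; -0.14 0 0 0 0; -0.18 0 -0.05 0 0; -0.2 0 -0.1 0 0; -0.2 0 -0.18 0 0; -0.2 0 -0.25 0 0; -0.2 0 -0.25 0 0; -0.2 0 -0.25 0 0; -0.2 0 -0.25 0 0; -0.2 0 -0.25 0 0"
}}

```text
t: 40.67
position: [0.4622, -0.1967, 0.1617]
orientation: [[0.958, 0.285, -0.002], [0.285, -0.958, 0.001], [-0.001, -0.002, -1.0]]
ft_force: [-0.0, -0.2, -0.2]
width: 0.0003
grip_force: 0.0
```

```bash
python3 st.py; python3 - <<'E'
from rig import cams
import cv2,numpy as np
f=lambda im,x,y,w,h,k:cv2.resize(im[y:y+h,x:x+w,::-1],(w*k,h*k),interpolation=cv2.INTER_CUBIC)
cv2.imwrite("pics/end.png",np.hstack([f(cams.camera("side")["color"],225,120,133,140,3),f(cams.camera("scene")["color"],175,140,133,140,3)]))
E
```

```text
t 40.675 along -62.11 z 0.1617 f [-0.  -0.2 -0.2] axial -0.1 norm 0.2
```

View pics/end.png

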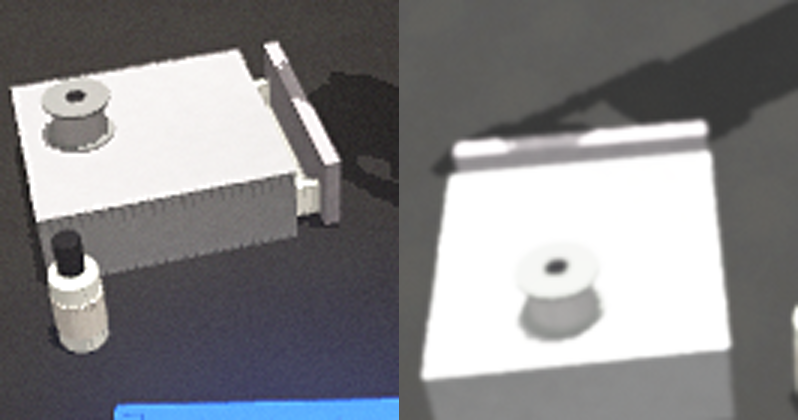

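The drawer is back at its latched rest, with the panel top at the same pixels as at the start, and the spool and bottle are where they were.

```bash
python3 -c "
from rig import arm;print(arm.hand_in())"
```

```text
the job is handed in; nothing more can be done
None
```

The job is handed in: the drawer was sprung open, the module was set down upright and released, and the drawer was pushed home and looks latched in the last picture; the push readings stayed below about 16 N, the spool and bottle look unmoved and the arm never went near the screwdriver, but the hand-in gave no verdict.

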